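Swing the funnel arm over the drip bowl and cover the canister

TASK

The canister has been filled: gently push the hinged red arm with the green funnel off the canister and round, on the side away from the tall oil bottle, until its spout hangs over the middle of the aluminium bowl, and leave it there. Then put the lid on the canister so that it sits fully seated and level, setting it down rather than dropping it. Leave the canister, the bowl and everything else standing where they are.

Things in the scene. Friction and masses are not known exactly. Their poses are not given: they have to be found in the camera images.
- stand: fixed filling stand: dark steel base plate 120 x 120 x 12 mm on the 3 mm rubber mat, steel post 22 mm thick. Origin: under the post's axis, which is the arm's upright hinge axis, at the mat's top. Its x axis points along the arm's line, from funnel to post, when the arm's joint reads 0
- funnel_arm (a joint): angle of the hinged arm, rad, positive anticlockwise from above; at 0 it points along the stand's -x (roughly to the robot). Stops at -1.95 and +1.95; friction (0.25 N m) holds it where it is left. Heights above the stand's origin: hub 36 mm across, 188 to 222 mm; red bar 14 mm thick, 189 to 211 mm, from 18 to 145 mm off the axis
- spout (a point): lower end of the green funnel's spout, on the funnel's axis, 190 mm from the hinge axis, 140 mm above the stand's origin. The funnel widens from the spout's 16 mm to 22 mm across at 30 mm above this point and to its rim, 100 mm across, at 78 mm above it
- canister: open blue ceramic canister, 104 mm across, 120 mm high, wall 5 mm (mouth 94 mm). Loose, 0.9 kg. Origin: centre of its underside, z up
- lid: loose ceramic lid, 0.25 kg: tapered flange (8 mm deep, 76 mm across below, 87 mm above) that goes inside the canister's mouth, blue disc 108 mm across from 8 to 15 mm, wooden knob 26 mm across from 15 to 47 mm above the origin. Starts flange down on the mat. Origin: centre of the flange's underside, z up; seated, it is 112 mm above the canister's origin
- bowl: aluminium bowl, 116 mm across the rim, 50 mm high, loose, on one side of the stand under the funnel's arc (within 10 mm). Origin: centre of its underside
- oil_bottle: tall amber oil bottle, 60 mm across, 250 mm high, loose, under the funnel's arc on the other side from the bowl: the arm would knock it over. Origin: centre of its underside
- glass: glass cup, 72 mm across, 90 mm high, loose. Origin: centre of its underside
- spice_jar: spice jar with red cap, 48 mm across, 90 mm high, loose, beside the canister. Origin: centre of its underside
- spice_tin: metal spice tin, 48 mm across, 80 mm high, loose, beside the canister. Origin: centre of its underside
- pestle: wooden pestle lying along its x axis, 165 mm long, 36 mm thick. Origin: at mid length on its underside
- ladle: steel ladle lying on the mat, 30 mm high; its bowl 84 mm across is centred 100 mm along +x from the origin, its handle ends 180 mm along -x
Mind the look-alikes: they are no part of the job. Leave any orange look-alike of the lid alone. Leave any turquoise look-alike of the canister alone.

How it is judged:
By the outcome, as a careful person would: the job done as asked, in the order asked, and still so for the second after the job is handed in, with the robot touching nothing.
It also fails if it takes over 70 s, if anything falls off the work surface, if the arm or the gripper's body presses on something with over 40 N, if the wrist force passes 120 N, or if a joint passes its speed limit or range.

ROBOT

A 6-joint arm with a two-finger parallel gripper is mounted at the origin on the work surface. World frame = base frame: x ahead of the robot, y to its left, z up, the work surface at z = 0. Lengths are in m, angles in rad, forces in N, time in s.
With the tool pointing down it reaches from about 0.275 to 0.825 m from the base axis. Payload 4.9 kg.
Tool frame: the origin (TCP) lies midway between the tips of the shut fingers; the grasp point (between the pads) lies 19 mm behind it (grip_point_offset is the distance from the TCP to the grasp point, in m); z points along the fingers, x is the direction in which the jaws open and shut, and the axes are right-handed (so a half turn about z gives the same grasp; the last joint's range is limited). The gripper opens to 85 mm and grips with 20 to 120 N. Pads are 22 mm wide; open, the fingers measure 114 mm over their backs; the gripper's body (76 mm by 85 mm) begins 54 mm behind the grasp point. The pads swing forward as they close: fully open they stand 13 mm farther back than shut.
Start: joints at [-1.393, 0.326, -0.193, 1.052, 0, 1.437], TCP at [0.169, -0.523, 0.192] pointing down, gripper open.
Joint ranges: [-2.65, 2.65], [-0.97, 1.79], [-1.3, 1.35], [-1.93, 2.1], [-1.47, 1.37], [-3.14, 3.14]. Speed limits (rad/s): [2.57, 2.57, 3.14, 3.14, 3.14, 3.14].

INTERFACE

Orientations are given as a rotation vector (axis times angle).
In Python, from cell import * gives the robot as it stands. Calls block until the motion is done:
- movep(position, orientation): joint-space move of the TCP to a pose.
- move_l(position, velocity=0.15, rot=None, until_force=None): straight line of the TCP; rot=None keeps the orientation; velocity is the mean speed in m/s. With until_force (N) it stops when the force on the tool has changed by that much, and returns True; else False.
- set_joints(angles): joint-space move.
- let_go() and grab(newtons=None): open the fingers fully, or close them until they stop; newtons is the grip in N (None keeps the last).
- sleep(seconds).
- ik(position, orientation): joint angles nearest the present ones, or None.
- get_state(): the state.
- grab_frame(name): name is "scene" or "top" or "wrist"; returns a dict with "img" (400x640x3 uint8, red, green, blue), "fx", "fy", "cx", "cy" (pixels), "k1" (the pictures are not rectified: a ray, as slopes to the right and down, at radius r is drawn at 1 + k1 r^2 times it, then the intrinsics apply), "cam_to_world" (4x4, takes a point from camera to world coordinates); the wrist camera has in their place "T_tool_cam" (4x4, takes a point from camera to tool coordinates, whose origin is the TCP and whose axes are the tool frame's). Camera axes: x right, y down, z forward; pixel columns grow to the right and rows downward; lengths in m; the calibration is good to about 2 mm. A picture is of the moment at which its call begins: read the wrist's pose just before it. There is no depth.
A pose or a line that the arm cannot do raises MotionError and nothing moves.
- sign_off(): hands the job in, once; it reports no verdict.
Trained networks look in the newest picture that a camera, given by its name, has taken for a name from the list of things; names that differ only in an ending like _2 or _b are one class to them, and where a whole thing is asked for, a point or a joint stands for the part that bears it (a point fixed in the world has none). Each returns a list of dicts, best first, with "score" (0 to 1); they miss things now and then, are a little off and sometimes report something else, mostly with a low value. They report only what shows in the picture. A call takes as long as a camera call. They do not tell look-alikes from the thing itself.
- spot_in(camera, name): "centre" ([column, row] in pixels, amid what is visible of it).
- silhouettes(camera, name): "mask" (400x640 bool, what is visible of it) and "centre" ([column, row] in pixels, amid what is visible of it).
- tip_of(camera, name): "centre" ([column, row] in pixels: a listed point, or the origin of a listed thing).
The state is a dict: "clock": time; "q": joint angles; "joint_velocities": joint speeds; "tau": joint torques, N m; "position": TCP position; "eef_rot": TCP orientation; "contact_force": force on the tool from outside, world axes, zero at the start; "wrist_torque": the same for the moment, N m; "finger_gap": opening from 0.0 (shut) to 1.0 (fully open).
Only numpy, scipy, OpenCV 4.12 (cv2) and the standard library are available. Lean on these libraries where they do the work, as an engineer would, in place of code of your own. Each camera call takes 0.05 s, during which the arm holds its last target. There are 200 camera calls.

## Working session

There is one attempt and no reset: what is moved stays moved. The work goes in short steps, each a Python script; the robot and the scene stay as the last script left them, time stands still between calls to the robot, and variables do not carry over. Pictures are saved under pics/ and viewed, about 8 in all and at most 12, crops included, and the job is handed in when it is done.

```bash
mkdir -p pics
cat > h.py <<'E'
from cell import *
import numpy as np, cv2
from scipy.spatial.transform import Rotation as R
def K(f): return np.array([[f['fx'],0,f['cx']],[0,f['fy'],f['cy']],[0,0,1.]])
def ctw(f,st=None):
    if 'cam_to_world' in f: return np.array(f['cam_to_world'])
    T=np.eye(4);T[:3,:3]=R.from_rotvec(st['eef_rot']).as_matrix();T[:3,3]=st['position'];return T@np.array(f['T_tool_cam'])
def ray(f,px,T):
    p=cv2.undistortPoints(np.array([[px]],float),K(f),np.array([f['k1'],0,0,0.]))[0,0]
    return T[:3,3],T[:3,:3]@np.r_[p,1]
def onz(f,px,z,T):
    o,d=ray(f,px,T);return o+d*(z-o[2])/d[2]
def proj(f,P,T):
    Ti=np.linalg.inv(T);r,_=cv2.Rodrigues(Ti[:3,:3])
    return cv2.projectPoints(np.array(P,float).reshape(-1,1,3),r,Ti[:3,3],K(f),np.array([f['k1'],0,0,0.]))[0][:,0]
def save(n,im): cv2.imwrite('pics/'+n,cv2.cvtColor(im,cv2.COLOR_RGB2BGR))
E
python3 - <<'E'
from h import *
np.set_printoptions(precision=3,suppress=True)
for c in ['scene','top']:
    f=grab_frame(c);save(c+'1.png',f['img']);T=ctw(f);print(c,T[:3,3],T[:3,2])
    for n in 'stand funnel_arm spout canister lid bowl oil_bottle glass spice_jar spice_tin pestle ladle'.split():
        print(n,[(np.round(d['centre']),round(d['score'],2),onz(f,d['centre'],.143 if n=='spout' else .003,T)) for d in tip_of(c,n)])
E
```

```text
scene [ 1.266 -0.44   1.497] [-0.48   0.318 -0.817]
stand [(array([318., 270.]), 0.94, array([ 0.639, -0.005,  0.003]))]Traceback (most recent call last):
  File "<stdin>", line 6, in <module>
ValueError: it knows: bowl, canister, glass, ladle, lid, oil_bottle, pestle, spice_jar, spice_tin, spout, stand
```

View pics/scene1.png

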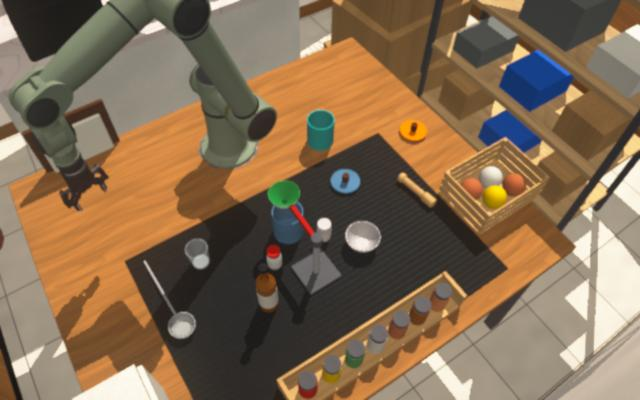

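The scene shows the blue lid at (345,181), with an orange look-alike at (413,130). The blue canister is at (287,222) under the funnel, with a turquoise look-alike at (320,130). The bowl is at (362,238) and the oil bottle at (267,292).

Run:
```python
from h import *
np.set_printoptions(precision=3,suppress=True)
for c in ['scene','top']:
    f=grab_frame(c);save(c+'1.png',f['img']);T=ctw(f);print(c,T[:3,3],T[:3,2])
    for n in 'stand spout canister lid bowl oil_bottle glass spice_jar spice_tin pestle ladle'.split():
        print(n,[(np.round(d['centre']),round(d['score'],2),onz(f,d['centre'],.143 if n=='spout' else .003,T)) for d in tip_of(c,n)])
```

```text
scene [ 1.266 -0.44   1.497] [-0.48   0.318 -0.817]
stand [(array([317., 274.]), 0.97, array([ 0.651, -0.016,  0.003]))]
spout [(array([285., 205.]), 0.72, array([ 0.447, -0.006,  0.143]))]
canister [(array([320., 140.]), 0.83, array([0.173, 0.31 , 0.003])), (array([286., 231.]), 0.68, array([ 0.457, -0.013,  0.003])), (array([285., 205.]), 0.68, array([0.363, 0.037, 0.003]))]
lid [(array([413., 134.]), 0.98, array([0.344, 0.641, 0.003])), (array([346., 184.]), 0.85, array([0.403, 0.276, 0.003]))]
bowl [(array([361., 243.]), 0.85, array([0.633, 0.174, 0.003])), (array([345., 184.]), 0.15, array([0.4  , 0.272, 0.003]))]
oil_bottle [(array([268., 307.]), 0.62, array([ 0.664, -0.205,  0.003]))]
glass [(array([203., 259.]), 0.56, array([ 0.399, -0.304,  0.003]))]
spice_jar [(array([274., 268.]), 0.89, array([ 0.555, -0.121,  0.003]))]
spice_tin [(array([321., 237.]), 0.59, array([0.542, 0.073, 0.003]))]
pestle [(array([418., 193.]), 0.94, array([0.576, 0.471, 0.003]))]
ladle [(array([170., 302.]), 0.88, array([ 0.483, -0.46 ,  0.003]))]
top [0.295 0.09  1.623] [ 0.103 -0.015 -0.995]
stan
[... 233 characters left out ...]
ray([0.457, 0.003, 0.003]))]
lid [(array([264., 217.]), 0.96, array([0.391, 0.287, 0.003])), (array([176., 230.]), 0.75, array([0.328, 0.651, 0.003]))]
bowl [(array([292., 161.]), 0.55, array([0.631, 0.181, 0.003]))]
oil_bottle [(array([381., 158.]), 0.61, array([ 0.656, -0.196,  0.003]))]
glass [(array([406., 219.]), 0.61, array([ 0.402, -0.305,  0.003]))]
spice_jar [(array([358., 181.]), 0.47, array([ 0.555, -0.103,  0.003]))]
spice_tin [(array([314., 181.]), 0.59, array([0.549, 0.085, 0.003]))]
pestle [(array([224., 172.]), 0.63, array([0.576, 0.466, 0.003])), (array([405., 218.]), 0.52, array([ 0.404, -0.304,  0.003]))]
ladle [(array([441., 201.]), 0.65, array([ 0.482, -0.457,  0.003]))]
```

View pics/top1.png

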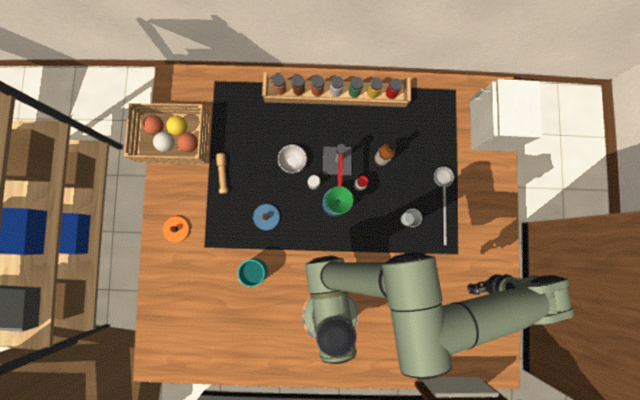

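Top view: canister and funnel at (338,202), bowl at (292,161) on the +y side, bottle at (381,158) on the −y side, blue lid at (264,217), orange decoy at (176,230), turquoise decoy at (254,273). So I push the arm clockwise towards +y, from the −y side of the bar. First I'll take a closer wrist look from above, which also checks the choices, and test the push poses with IK.

```bash
cat >> h.py <<'E'
np.set_printoptions(precision=3,suppress=True)
def down(yaw): return (R.from_euler('z',yaw)*R.from_matrix(np.diag([1.,-1,-1]))).as_rotvec()
def look(names,n=None):
    st=get_state();f=grab_frame('wrist');T=ctw(f,st)
    if n: save(n,f['img'])
    for nm,z in names: print(nm,[(np.round(d['centre']),round(d['score'],2),onz(f,d['centre'],z,T)) for d in tip_of('wrist',nm)])
    return f,T
E
python3 - <<'E'
from h import *
st=get_state();print(st['clock'],st['position'],R.from_rotvec(st['eef_rot']).as_matrix())
H=np.array([.646,-.0125])
def P(a,r=.085,off=.024):  # a: bar direction
    u=np.array([np.cos(a),np.sin(a)]);t=np.array([u[1],-u[0]])  # clockwise tangent
    return H+r*u-off*t
for off in (0,np.pi):
    for a in np.radians([180,150,120,93]):
        q=ik([*P(a),.188],down(a-np.pi+off));print(off,q)
movep([.169,-.523,.40],st['eef_rot'])
for yaw in (0,np.pi):print(yaw,ik([.47,.06,.48],down(yaw)))
q=[ik([.47,.06,.48],down(y)) for y in (0,np.pi)]
y=min((0,np.pi),key=lambda y:abs(ik([.47,.06,.48],down(y))[5]))
movep([.47,.06,.48],down(y))
look([('spout',.143),('bowl',.003),('lid',.003),('canister',.003),('stand',.003)],'w1.png')
print(get_state()['clock'],get_state()['q'])
E
```

```text
1.3 [ 0.169 -0.523  0.192] [[ 0.307 -0.952  0.   ]
 [-0.952 -0.307  0.   ]
 [ 0.    -0.    -1.   ]]
0 [-0.196  0.351 -0.167  1.052  0.     1.375]
0 [-0.115  0.348 -0.172  1.051  0.     1.979]
0 [-0.042  0.393 -0.105  1.073  0.     2.576]
0 [-0.004  0.463  0.003  1.111  0.     3.085]
3.141592653589793 [-0.196  0.351 -0.167  1.052  0.    -1.767]
3.141592653589793 [-0.115  0.348 -0.172  1.051  0.    -1.162]
3.141592653589793 [-0.042  0.393 -0.105  1.073  0.    -0.566]
3.141592653589793 [-0.004  0.463  0.003  1.111  0.    -0.056]
0 [-0.029  0.167  0.324  1.727  0.     1.542]
3.141592653589793 [-0.029  0.167  0.324  1.727  0.    -1.6  ]
spout [(array([314., 180.]), 0.8, array([ 0.452, -0.009,  0.143]))]
bowl [(array([416.,  61.]), 0.77, array([0.631, 0.173, 0.003]))]
lid []
canister [(array([320., 156.]), 0.68, array([ 0.459, -0.002,  0.003])), (array([413., 160.]), 0.24, array([ 0.639, -0.011,  0.003]))]
stand [(array([413., 158.]), 0.86, array([ 0.639, -0.008,  0.003]))]
4.7917 [-0.03   0.167  0.324  1.727 -0.     1.542]
```

View pics/w1.png

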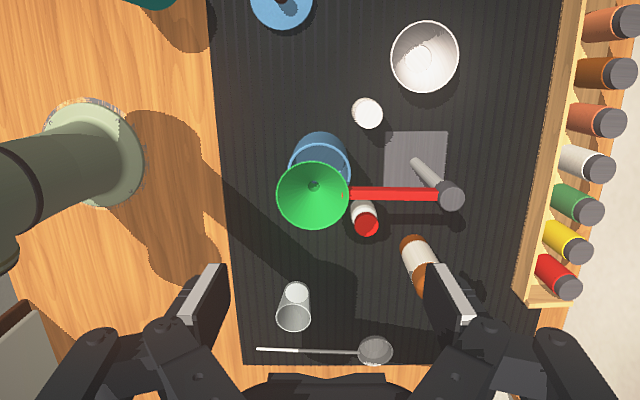

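The wrist view shows the funnel rim at (313,195), the hub at (451,198), the bowl at (424,57), the bottle at (417,255) and the blue lid at (281,8). The detections agree with it. Next I push the bar and stop a little short of the bowl.

```bash
cat >> h.py <<'E'
def pushpose(H,a,r=.085,off=.019,z=.188):
    u=np.array([np.cos(a),np.sin(a)]);t=np.array([u[1],-u[0]])
    return np.r_[H+r*u-off*t,z], down(a)
E
python3 - <<'E'
from h import *
st=get_state();f=grab_frame('wrist');T=ctw(f,st)
h=onz(f,[451,198],.225,T);fr=onz(f,[313,195],.221,T);print('hub',h,'rim',fr)
H=h[:2];a0=np.arctan2(*(fr[:2]-H)[::-1])%(2*np.pi);B=np.array([.632,.176]);a1=np.arctan2(*(B-H)[::-1])
print(np.degrees([a0,a1]),np.linalg.norm(fr[:2]-H),np.linalg.norm(B-H))
if abs(H-[.645,-.0125]).max()>.012: raise SystemExit
p,r=pushpose(H,a0,off=.045);movep(np.r_[p[:2],.30],r)
print('down',move_l(p,.12,until_force=8))
F0=np.array(get_state()['contact_force'])
for a in np.linspace(a0,a1+np.radians(8),8):
    p,r=pushpose(H,a);move_l(p,.05,rot=r)
    print(np.degrees(a),np.array(get_state()['contact_force'])-F0,np.linalg.norm(get_state()['position']-p))
f,T=look([('spout',.143),('bowl',.003)],'w2.png')
for c in ['scene','top']:
    f=grab_frame(c);T=ctw(f)
    for n in ['spout','bowl']:print(c,n,[(np.round(d['centre']),round(d['score'],2),onz(f,d['centre'],.143 if n=='spout' else .003,T)) for d in tip_of(c,n)])
im=cv2.resize(f['img'][110:250,220:440],None,fx=3,fy=3);save('t2.png',im)
print(get_state()['clock'])
E
```

```text
hub [ 0.639 -0.01   0.225] rim [ 0.453 -0.008  0.221]
[179.139  92.179] 0.18654830858290616 0.18653979386751945
down False
179.13914691857383 [ 0.444 -0.548 -0.751] 0.00020721496749903136
167.8590593686837 [-0.228  1.646 -0.812] 0.0002737536376969567
156.57897181879358 [ 0.505  1.124 -1.767] 0.0003272718869427279
145.29888426890346 [ 0.103  0.761 -1.039] 0.0003616454695965484
134.01879671901338 [-0.513  0.992 -1.154] 0.00037061083338997563
122.73870916912323 [-0.628  0.485 -1.338] 0.00042445068896461094
111.45862161923314 [-1.109 -0.008 -0.948] 0.00044302457139301003
100.17853406934302 [-0.572 -0.543 -1.132] 0.0004546916939153298
spout []
bowl [(array([416., 200.]), 0.74, array([0.634, 0.178, 0.003]))]
scene spout [(array([283., 205.]), 0.68, array([ 0.444, -0.012,  0.143])), (array([273., 267.]), 0.32, array([ 0.619, -0.154,  0.143]))]
scene bowl [(array([360., 243.]), 0.97, array([0.634, 0.171, 0.003])), (array([268., 304.]), 0.18, array([ 0.654, -0.202,  0.003]))]
top spout [(array([379., 162.]), 0.36, array([ 0.611, -0.165,  0.143]))]
top bowl [(array([287., 163.]), 0.79, array([0.623, 0.199, 0.003]))]
13.2833
```

View pics/w2.png

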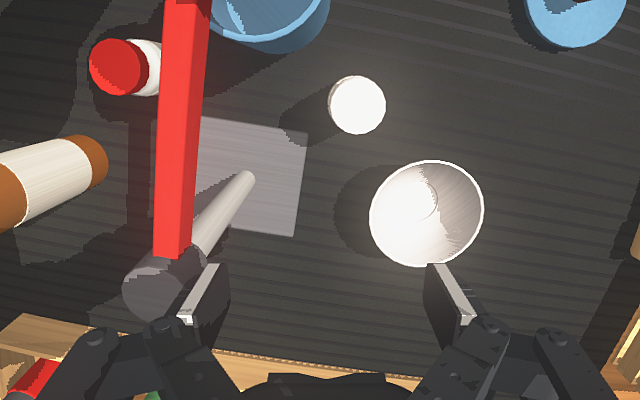

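The wrist view shows the bar apparently still pointing over the canister at (270,20), and the open fingers beyond it. I forgot to shut the gripper. I'll check the top view before going on.

View pics/t2.png

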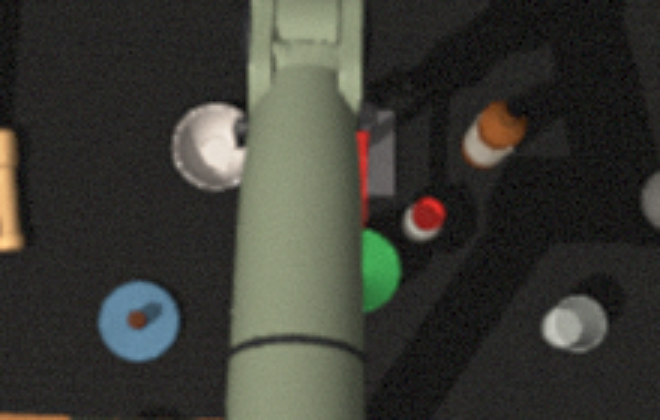

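The arm has not moved and nothing is disturbed: the open, set-back fingertips passed over the bar. I'll lift, go back, shut the fingers, go lower, and check contact after a short first push.

Run:
```python
from h import *
H=np.array([.639,-.010]);a0=np.radians(179.1)
p=get_state()['position'];move_l([p[0],p[1],.31],.25)
grab(30);print('gap',get_state()['finger_gap'])
p,r=pushpose(H,a0,off=.05,z=.178);movep(np.r_[p[:2],.30],r)
print('down',move_l(p,.12,until_force=8))
F0=np.array(get_state()['contact_force']);print(F0)
for a in np.radians([179,170,160,150]):
    p,r=pushpose(H,a,z=.178);move_l(p,.05,rot=r)
    print(np.degrees(a),np.array(get_state()['contact_force'])-F0)
f,T=look([('spout',.143)],'w3.png')
for c in ['scene','top']:
    f=grab_frame(c);T=ctw(f)
    for n in ['spout']:print(c,n,[(np.round(d['centre']),round(d['score'],2),onz(f,d['centre'],.143,T)) for d in tip_of(c,n)])
    if c=='scene': save('s3.png',cv2.resize(f['img'][120:340,180:440],None,fx=2.5,fy=2.5))
print(get_state()['clock'])
```

```text
gap 0.0014672991460216798
down False
[-0.196 -0.318  0.453]
179.0 [ 0.534 -0.425 -0.307]
170.0 [ 0.645  0.277 -0.126]
160.0 [ 0.661  0.452 -0.44 ]
150.0 [ 0.032  0.281 -1.502]
spout [(array([456.,  93.]), 0.76, array([ 0.45 , -0.01 ,  0.143]))]
scene spout [(array([286., 206.]), 0.79, array([ 0.453, -0.007,  0.143]))]
top spout []
19.6917
```

View pics/s3.png

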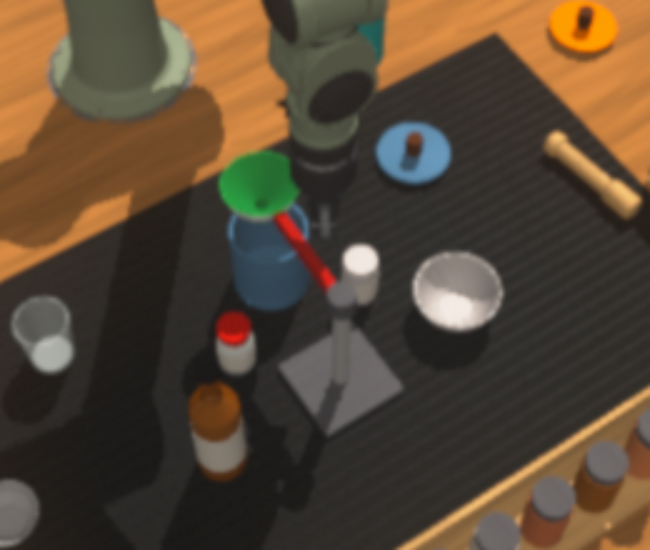

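Run:
```python
from h import *
s=get_state();print(s['position'],s['q'],s['contact_force'])
f=grab_frame('scene');T=ctw(f)
print(proj(f,[s['position'],[.639,-.01,.225],[.645,-.0125,.225],[.639,-.01,.003],[.449,-.01,.143],[.5,-.01,.203]],T))
im=f['img'].copy()
w=cv2.imread('pics/w3.png');g=cv2.cvtColor(im[180:260,250:360],cv2.COLOR_RGB2BGR);g=cv2.resize(g,(550,400),interpolation=cv2.INTER_CUBIC)
cv2.imwrite('pics/c4.png',cv2.resize(np.vstack([cv2.resize(w,(550,344)),g]),(440,595)))
```

```text
[0.556 0.016 0.178] [-0.104  0.347 -0.2    1.024 -0.    -1.152] [ 0.497 -0.042 -0.488]
[[309.059 219.907]
 [317.061 235.512]
 [317.474 237.412]
 [316.231 270.435]
 [284.349 205.859]
 [292.15  206.434]]
```

View pics/c4.png

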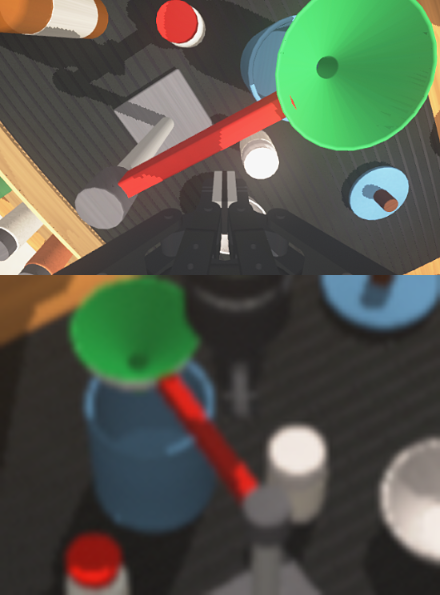

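The tool is at the pose I intended, past the bar, without having touched it. I'll cross again in small steps, logging position and force, with a wrist picture where it should be inside the bar.

Run:
```python
from h import *
s=get_state();move_l([s['position'][0],s['position'][1],.30],.25)
r=down(np.pi)
move_l([.56,-.06,.30],.2,rot=r);move_l([.56,-.06,.178],.15)
F0=np.array(get_state()['contact_force'])
for y in np.arange(-.045,.0,.007):
    hit=move_l([.56,y,.178],.05,until_force=2.0);s=get_state();print(y,hit,s['position'],np.array(s['contact_force'])-F0,s['wrist_torque'])
look([('spout',.143)],'w5.png')
f=grab_frame('scene');save('s5.png',cv2.resize(f['img'][180:260,250:360],(550,400),interpolation=cv2.INTER_CUBIC))
print(get_state()['clock'])
a=cv2.imread('pics/w5.png');b=cv2.imread('pics/s5.png');cv2.imwrite('pics/c5.png',cv2.resize(np.vstack([cv2.resize(a,(550,344)),b]),(440,595)))
```

```text
-0.045 False [ 0.56  -0.045  0.178] [-1.218 -0.616 -1.042] [-0.004  0.025  0.01 ]
-0.038 True [ 0.56  -0.037  0.178] [-1.579 -0.436 -1.149] [-0.049 -0.023 -0.031]
-0.031 True [ 0.559 -0.03   0.177] [-1.413  0.295 -1.029] [-0.013  0.004  0.058]
-0.024 True [ 0.559 -0.023  0.177] [-1.323 -1.111 -0.789] [ 0.014  0.036 -0.012]
-0.017 True [ 0.559 -0.016  0.177] [-1.247 -1.016 -0.909] [0.005 0.005 0.022]
-0.010000000000000002 True [ 0.559 -0.009  0.177] [-1.815  0.521 -0.673] [-0.025  0.005  0.026]
-0.0030000000000000027 True [ 0.559 -0.002  0.177] [-1.294  0.044 -1.392] [ 0.016 -0.047  0.017]
spout [(array([491., 198.]), 0.71, array([ 0.448, -0.008,  0.143])), (array([265., 305.]), 0.66, array([0.605, 0.076, 0.143]))]
24.0083
```

View pics/c5.png

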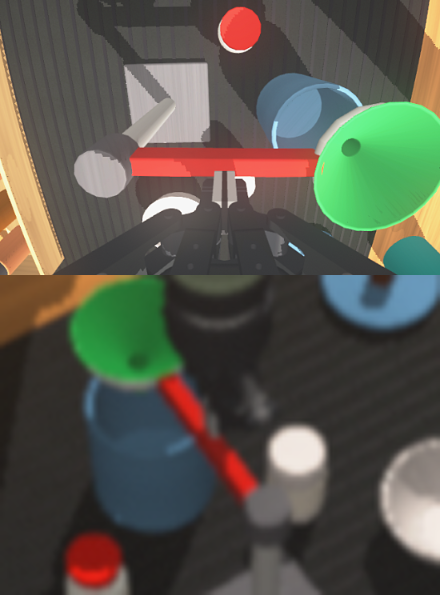

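The fingers visibly overlap the bar (tip at (225,180) in the wrist view) with only sensor noise for force, so this bar cannot be pushed with the fingers here. I'll push on the funnel's flank instead, checking that it follows before going on.

```bash
cat >> h.py <<'E'
def spout():
    o=[]
    for c in ('scene','top'):
        f=grab_frame(c);T=ctw(f);d=tip_of(c,'spout')
        if d: o.append(onz(f,d[0]['centre'],.143,T)[:2]); print(c,round(d[0]['score'],2),o[-1])
    return o
E
python3 - <<'E'
from h import *
H=np.array([.640,-.010]);s=get_state();p=s['position'];move_l([p[0],p[1],.30],.3)
k=dict(r=.188,z=.192)
p,r=pushpose(H,np.radians(179),off=.085,**k);movep(np.r_[p[:2],.28],r);move_l(p,.15)
F0=np.array(get_state()['contact_force'])
for a in np.radians([179,170,160]):
    p,r=pushpose(H,a,off=.061,**k);move_l(p,.07,rot=r)
    s=get_state();print(np.degrees(a),np.array(s['contact_force'])-F0)
o=spout();look([('spout',.143)],'w6.png');print(get_state()['clock'])
E
```

```text
179.0 [-0.919 -0.086 -0.468]
170.0 [-0.239 -0.268 -1.171]
160.0 [-0.001 -0.201 -1.497]
scene 0.84 [ 0.442 -0.009]
spout [(array([313., 197.]), 0.67, array([ 0.45 , -0.009,  0.143]))]
27.95
```

View pics/w6.png

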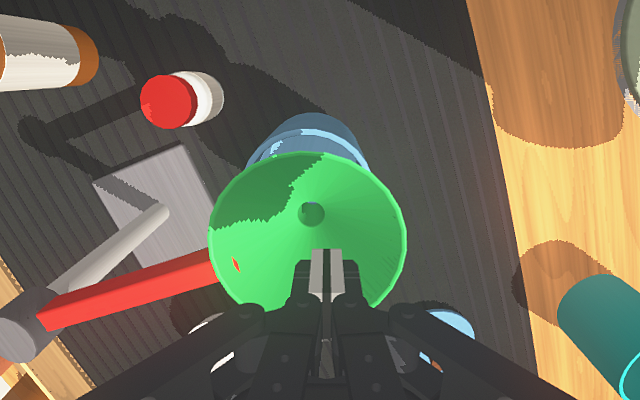

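Again the fingertips passed through the rim without any force: tips at (325,255), inside the funnel, which hasn't moved. I'll test whether the pads make contact when they grip the bar; if they hold, I'll swing it 10° and check.

Run:
```python
from h import *
H=np.array([.640,-.010]);p=get_state()['position'];move_l([p[0],p[1],.28],.3)
def g(a,z=.184,r=.10): return np.r_[H+r*np.array([np.cos(a),np.sin(a)]),z],down(a-np.pi/2)
a=np.radians(179.3);p,r=g(a)
movep(np.r_[p[:2],.28],r);let_go();move_l(p,.15);grab(20)
s=get_state();print('gap',s['finger_gap'],s['contact_force'],s['clock'])
if s['finger_gap']>.08:
    for a in np.radians([174,169]):
        p,r=g(a);move_l(p,.05,rot=r);print(np.degrees(a),get_state()['contact_force'],get_state()['wrist_torque'])
    print(spout(),get_state()['clock'])
```

```text
gap 0.0004192450185957122 [ 0.278 -0.086 -0.034] 31.8833
```

The grip shut completely on nothing, so fingers and bar don't interact at all. The gripper's body is the other thing that can push: I'll lower it beside the bar with the fingertips 5 mm above the canister's rim height, push with force guarding, and continue only if the spout is seen to follow.

Run:
```python
from h import *
H=np.array([.640,-.010]);p=get_state()['position'];move_l([p[0],p[1],.28],.3)
k=dict(r=.08,z=.130)
p,r=pushpose(H,np.radians(179),off=.082,**k);movep(np.r_[p[:2],.28],r)
print('down',move_l(p,.15,until_force=10))
F0=np.array(get_state()['contact_force'])
for a in np.radians([179,170,160]):
    p,r=pushpose(H,a,off=.048,**k);h=move_l(p,.06,rot=r,until_force=15)
    s=get_state();print(np.degrees(a),h,np.array(s['contact_force'])-F0,s['wrist_torque'])
    if h: break
o=spout();f,T=look([('spout',.143)],'w7.png');print(get_state()['clock'])
```

```text
down False
179.0 False [-0.035 -1.083  0.126] [ 0.009 -0.017 -0.001]
170.0 False [ 0.113 -0.017 -0.018] [-0.008 -0.023  0.036]
160.0 False [1.7   0.928 2.212] [ 0.091  0.055 -0.007]
top 0.16 [0.599 0.175]
spout [(array([513., 235.]), 0.85, array([0.451, 0.005, 0.143]))]
36.8417
```

View pics/w7.png

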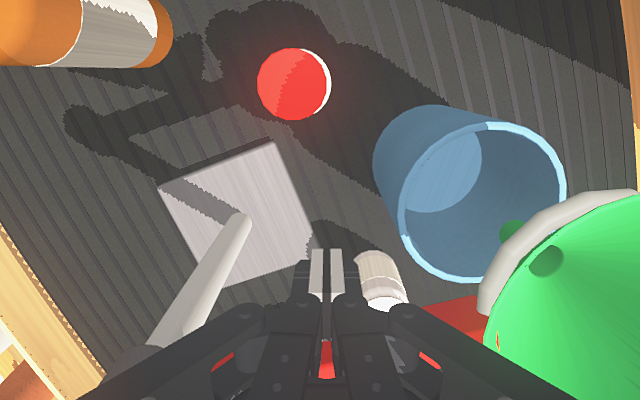

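The force near the end of the push (about 3 N) fits 0.25 N m at 80 mm, and the spout (570,260) reads about 14 mm further round, so the body does engage, but barely. I'll back off, go 18 mm lower for proper engagement, and push on.

Run:
```python
from h import *
H=np.array([.640,-.010]);k=dict(r=.08,z=.112)
p,r=pushpose(H,np.radians(179),r=.08,off=.075,z=.130);move_l(p,.15,rot=r)
p[2]=.112;print('down',move_l(p,.12,until_force=10))
F0=np.array(get_state()['contact_force'])
def ws():
    st=get_state();f=grab_frame('wrist');T=ctw(f,st);d=tip_of('wrist','spout')
    if d and d[0]['score']>.4: q=onz(f,d[0]['centre'],.143,T)[:2];v=q-H;return np.degrees(np.arctan2(v[1],v[0])),np.linalg.norm(v),d[0]['score']
for a in [179,168,160,150,140]:
    p,r=pushpose(H,np.radians(a),off=.048,**k);h=move_l(p,.07,rot=r,until_force=15)
    s=get_state();print(a,h,np.array(s['contact_force'])-F0,s['wrist_torque'],ws())
    if h: break
spout();f=grab_frame('scene');save('s8.png',cv2.resize(f['img'][150:300,230:400],None,fx=3.5,fy=3.5));print(get_state()['clock'])
```

```text
down False
179 False [-0.107 -0.529  0.518] [-0.007 -0.021 -0.059] (np.float64(175.99421447211083), np.float64(0.18939123742315006), 0.92)
168 False [-0.593 -1.001 -0.646] [ 0.017  0.047 -0.025] (np.float64(176.2385302364711), np.float64(0.18922742401680637), 0.97)
160 False [ 0.12  -1.431 -0.104] [ 0.024  0.01  -0.018] (np.float64(171.9117514733872), np.float64(0.18809854585971197), 0.96)
150 False [ 0.008 -0.486 -0.38 ] [-0.007 -0.038  0.034] None
140 False [-0.437 -1.576 -1.021] [ 0.024 -0.015  0.017] (np.float64(152.402888262475), np.float64(0.1875061219465525), 0.84)
top 0.83 [0.474 0.084]
40.4583
```

View pics/s8.png

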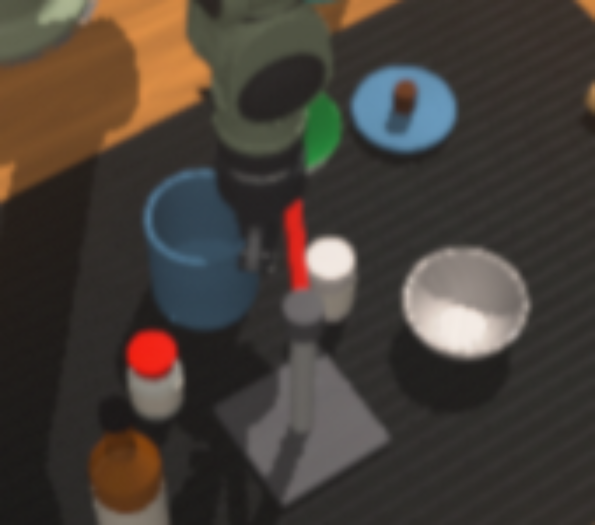

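The arm is following: the funnel at (320,130) is now beyond the canister, lagging the tool by about 12°, with canister, jar and tin in place. I'll continue to about 100°, measure spout against bowl, then make the final push.

Run:
```python
from h import *
H=np.array([.640,-.010]);k=dict(r=.08,z=.112);B=np.array([.6326,.1755])
tgt=np.degrees(np.arctan2(*(B-H)[::-1]));lag=12.4
def ws():
    st=get_state();f=grab_frame('wrist');T=ctw(f,st);d=tip_of('wrist','spout')
    if d and d[0]['score']>.4: q=onz(f,d[0]['centre'],.143,T)[:2];v=q-H;return np.degrees(np.arctan2(v[1],v[0])),np.linalg.norm(v),d[0]['score']
def go(a):
    p,r=pushpose(H,np.radians(a),off=.048,**k);h=move_l(p,.07,rot=r,until_force=15)
    w=ws();print(a,h,w)
    return w
for a in [128,116,104,92]: w=go(a)
e=[w[0]] if w else []
for o in spout(): e.append(np.degrees(np.arctan2(*(o-H)[::-1])))
print('est',e,'tgt',tgt)
m=np.median([x for x in e if abs(x-104)<8] or [104.4])
print(go(92-(m-tgt)))
a=92-(m-tgt);p,r=pushpose(H,np.radians(a),off=.085,**k);move_l(p,.15,rot=r);p[2]=.30;move_l(p,.3)
spout();look([('spout',.143),('bowl',.003)],'w9.png')
for c in ('scene','top'):
    f=grab_frame(c);print(c,[(onz(f,d['centre'],.003,ctw(f))[:2],round(d['score'],2)) for d in tip_of(c,'bowl')[:1]],[(onz(f,d['centre'],.003,ctw(f))[:2],round(d['score'],2)) for d in tip_of(c,'canister')], [(onz(f,d['centre'],.003,ctw(f))[:2],round(d['score'],2)) for d in tip_of(c,'lid')])
print(get_state()['clock'],get_state()['q'])
```

```text
128 False None
116 False (np.float64(128.5502359569647), np.float64(0.18757332055203665), 0.95)
104 False (np.float64(116.51225565586823), np.float64(0.1868232693477394), 0.83)
92 False (np.float64(104.79468439515294), np.float64(0.18738442740372863), 0.74)
scene 0.65 [0.589 0.174]
top 0.71 [0.574 0.178]
est [np.float64(104.79468439515294), np.float64(105.60448703837032), np.float64(109.32431386409304)] tgt 92.28444244168998
78.67995540331965 False (np.float64(91.82303279851061), np.float64(0.18732293038253953), 0.82)
(np.float64(91.82303279851061), np.float64(0.18732293038253953), 0.82)
scene 0.87 [0.631 0.184]
top 0.84 [0.629 0.184]
spout [(array([424., 204.]), 0.94, array([0.632, 0.177, 0.143]))]
bowl [(array([397., 173.]), 0.57, array([0.635, 0.176, 0.003]))]
scene [(array([0.626, 0.166]), 0.98)] [(array([ 0.452, -0.017]), 0.92)] [(array([0.403, 0.265]), 0.56)]
top [(array([ 0.462, -0.002]), 0.65)] [(array([0.152, 0.31 ]), 0.59), (array([ 0.452, -0.005]), 0.47)] [(array([0.373, 0.282]), 0.89), (array([0.335, 0.659]), 0.74)]
45.2417 [ 0.02   0.338  0.098  1.33  -0.     0.218]
```

The spout reads about (0.631, 0.180) against the bowl's (0.633, 0.175), so the arm is done. Now the lid: circle fits of the canister's rim and the blue lid's disc from straight above with the same camera, then grasp the knob.

Run:
```python
from h import *
T0=np.array(grab_frame('wrist')['T_tool_cam']);print(T0)
r=down(np.pi/2);Rm=R.from_rotvec(r).as_matrix();oc=Rm@T0[:3,3];zc=Rm@T0[:3,2];print(oc,zc)
def circ(name,xy,ztop,zt=.33,sh=False):
    cam=np.r_[xy,zt]+oc  # place camera straight above target
    movep([xy[0]-oc[0],xy[1]-oc[1],zt],r)
    s=get_state();f=grab_frame('wrist');T=ctw(f,s);best=None
    for d in silhouettes('wrist',name):
        c=max(cv2.findContours(d['mask'].astype(np.uint8),0,cv2.CHAIN_APPROX_NONE)[0],key=cv2.contourArea)[:,0]
        P=np.float32([onz(f,p,ztop,T)[:2] for p in c]);(x,y),rad=cv2.minEnclosingCircle(P)
        print(name,d['score'],x,y,rad,P.min(0),P.max(0))
        if np.hypot(x-xy[0],y-xy[1])<.03 and best is None: best=(np.array([x,y]),rad)
    save('w_%s.png'%name,f['img']);return best
c=circ('canister',np.array([.456,-.005]),.123)
let_go()
l=circ('lid',np.array([.400,.277]),.018)
np.savez('m.npz',c=c[0],l=l[0]);print(c,l,get_state()['clock'])
if abs(c[1]-.052)<.004 and abs(l[1]-.054)<.004:
    movep([*l[0],.12],r);print('dn',move_l([*l[0],.024],.12,until_force=8));grab(30)
    s=get_state();print('gap',s['finger_gap']*85,s['position'],s['clock'])
```

```text
[[ 1.     0.001 -0.     0.001]
 [-0.001  0.946  0.325 -0.084]
 [ 0.001 -0.325  0.946 -0.181]
 [ 0.     0.     0.     1.   ]]
[-0.084  0.001  0.181] [ 0.325 -0.    -0.946]
canister 0.62 0.45732638239860535 -0.005270475056022406 0.05199231207370758 [ 0.407 -0.057] [0.509 0.045]
canister 0.19 0.6786528825759888 -0.2234441041946411 0.12315582484006882 [ 0.586 -0.314] [ 0.772 -0.132]
lid 0.95 0.33258944749832153 0.6453264355659485 0.05532318726181984 [0.288 0.591] [0.385 0.699]
lid 0.57 0.39397263526916504 0.2762511968612671 0.05480797961354256 [0.342 0.222] [0.447 0.33 ]
(array([ 0.457, -0.005]), 0.05199231207370758) (array([0.394, 0.276]), 0.05480797961354256) 47.8667
dn False
gap 0.019403493223644153 [0.394 0.276 0.024] 50.4917
```

The fingers shut completely over the knob too. The earlier scene view showed the tips about 6 px (roughly 38 mm) above the projected TCP, so the fingertips really stand about 4 cm higher than reported, which explains every missed contact. I'll measure the offset by touching the knob's top (z = 0.050) with the shut fingers, then grasp with that correction and place.

Run:
```python
from h import *
m=np.load('m.npz');l,c=m['l'],m['c'];r=down(np.pi/2)
h=move_l([*l,-.03],.045,until_force=5);zc=get_state()['position'][2];print('touch',h,zc,'offset',.050-zc)
if h and .0<.050-zc<.09:
    zg=zc-.025
    move_l([*l,zc+.02],.2);let_go()
    print('dn',move_l([*l,zg],.12,until_force=6),get_state()['position']);grab(30)
    z0=get_state()['position'][2];gap=get_state()['finger_gap']*85;print('gap',gap,z0,get_state()['clock'])
    if 15<gap<40:
        move_l([*l,z0+.15],.3);print('held',get_state()['finger_gap']*85)
        move_l([*c,z0+.15],.25)
        move_l([*c,z0+.126],.15)
        h=move_l([*c,z0+.109],.03,until_force=5);s=get_state();dz=s['position'][2]-z0
        print('seat',h,dz,s['contact_force'],s['finger_gap']*85)
        if dz<.1155:
            let_go();p=s['position'];move_l([p[0],p[1],p[2]+.10],.25)
            print(get_state()['finger_gap'])
print(get_state()['clock'])
```

```text
touch True 0.011057151317091299 offset 0.038942848682908704
dn False [ 0.394  0.276 -0.014]
gap 24.880152348464488 -0.013429293275597574 53.15
held 25.29486231031977
seat True 0.111687780062178 [1.475 0.947 2.43 ] 24.575076879233393
0.9983889130297826
57.075
```

The offset was 38.9 mm; the lid was held, set down at 111.7 mm of lift (112 expected) and released. I'll use the last picture to check the result.

Run:
```python
from h import *
m=np.load('m.npz');r=down(np.pi/2)
move_l([.50,-.005,.30],.2)
s=get_state();f=grab_frame('wrist');T=ctw(f,s);W=f['img']
for d in silhouettes('wrist','lid')[:2]:
    cc=max(cv2.findContours(d['mask'].astype(np.uint8),0,cv2.CHAIN_APPROX_NONE)[0],key=cv2.contourArea)[:,0]
    P=np.float32([onz(f,p,.130,T)[:2] for p in cc]);print(d['score'],cv2.minEnclosingCircle(P),P.min(0),P.max(0))
for n,z in (('spout',.143),('bowl',.003)):print(n,[(onz(f,d['centre'],z,T)[:2],round(d['score'],2)) for d in tip_of('wrist',n)[:1]])
f=grab_frame('scene');T=ctw(f)
for n,z in (('lid',.115),('spout',.143),('bowl',.003),('canister',.003),('spice_tin',.003),('spice_jar',.003),('oil_bottle',.003)):print(n,[(onz(f,d['centre'],z,T)[:2],round(d['score'],2)) for d in tip_of('scene',n)[:2]])
g=cv2.resize(f['img'][160:320,230:400],(320,300),interpolation=cv2.INTER_CUBIC)
save('fin.png',np.hstack([cv2.resize(W,(480,300)),g]));print(get_state()['clock'],m['c'])
```

```text
0.58 ((0.4575272500514984, -0.004661165177822113), 0.054189927875995636) [ 0.404 -0.058] [0.51  0.047]
spout [(array([0.637, 0.178]), 0.64)]
bowl [(array([0.633, 0.175]), 0.71)]
lid [(array([ 0.454, -0.013]), 0.74), (array([0.409, 0.571]), 0.56)]
spout []
bowl [(array([0.624, 0.169]), 0.74)]
canister [(array([0.183, 0.306]), 0.85), (array([ 0.456, -0.017]), 0.84)]
spice_tin [(array([0.546, 0.076]), 0.7)]
spice_jar [(array([ 0.557, -0.11 ]), 0.54)]
oil_bottle [(array([ 0.661, -0.201]), 0.98), (array([ 0.461, -0.013]), 0.36)]
58.375 [ 0.457 -0.005]
```

View pics/fin.png

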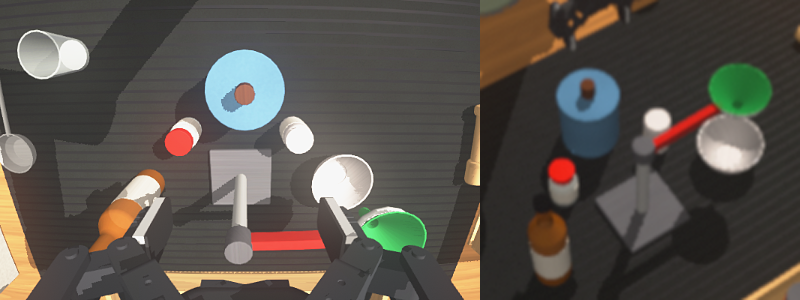

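The lid sits level and centred on the canister (245,90 in the wrist view; 588,95 in the scene view). The funnel hangs over the bowl (735,95), and bottle, jar and tin stand where they were.

```bash
python3 -c "
from cell import *
print(sign_off())"
```

```text
the job is handed in; nothing more can be done
None
```

I pushed the funnel arm clockwise, on the side away from the oil bottle, until its spout hung over the bowl. Then I set the lid on the canister. I signed off at about 58 s on the robot's clock, within the 70 s limit.

**Final checks**
- **Spout and bowl:** the last readings put the spout 3–5 mm from the bowl's centre. The scene camera alone put it up to about 18 mm away, but its readings were the noisiest, and in the last check it did not find the spout.
- **Lid:** its centre is within 1 mm of the canister's, and the disc's measured radius at seated height is 54.2 mm (54 mm nominal). It met resistance and was released at 111.7 mm of lift (112 mm expected). The last picture shows it level.
- **Everything else:** canister, bowl, jar, tin and bottle read where they started, to within the cameras' scatter.

**What went wrong on the way**
- **Early pushes missed:** my first pushes on the bar and funnel, and a test grip on the bar, touched nothing. I had also left the gripper open on the first try, and a first grip on the lid's knob closed on nothing.
- **Cause:** the fingertips stand about 39 mm higher than the reported TCP. I measured this by touching the top of the knob.
- **My misreading:** I first concluded that the fingers could not push the bar and that the gripper's body had to. With this offset, the push that worked was probably made by the fingers. Measured forces stayed within a few newtons throughout.

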